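# Lock the bayonet cap on the air-line lubricator

### The job

Close the lubricator pot with its bayonet cap, the one with the straight bar handle and two side lugs: line the lugs up with the two keyways, push the cap down against the spring until its collar meets the rim, twist it a quarter turn clockwise (seen from above) to the stop so that it is locked, and let go. Leave the plain plug with the round knob where it stands.

Things in the scene. Friction and masses are not known exactly. Their poses are not given: they have to be found in the camera images.
- bayonet_cap: Cap to fit: bare metal, loose, upright, 64 mm tall, 0.2-0.3 kg. Origin: centre of underside, z up. Round body 36 mm across to z=26, collar 60 mm across z=26-34, dark bar handle z=34-64 mm, 50 mm long along x, 14 mm thick along y. Two lugs along +x and -x (parallel to the bar), 12 mm wide, z=2-14, reach 33 mm from the axis. Half a turn makes no difference.
- pot: Lubricator pot, grey, fixed, round, 100 mm across, 40 mm high, on a square 130 mm bolted base plate; brass pipe stubs along +y and -y to 70 mm from the axis. Origin: on the axis at table height, z up. Dark rim 8 mm thick, bore 48 mm, two keyways along +x and -x, 26 mm wide, to 42 mm from the axis. Cap enters with its bar along pot x and locks with its bar along pot y.
- pot_mouth (a point): Centre of the pot's bore at rim height (z=40 mm), axes as the pot. A spring plate 16 mm below it pushes up 3.4 N, 7 N when pressed 10 mm. The cap rests on it 10 mm high; pushed until the collar meets the rim (cap origin 26 mm below this point) it turns clockwise 93 degrees to a stop; it is free to turn only with its origin 22-26 mm below. Released, locked, it rises to 22 mm below.
- plain_plug: Wrong part, to be left alone: bare metal plug with the same body and 60 mm collar, 64 mm tall, but a round mushroom knob 36 mm across and no lugs. Loose, upright; origin at the centre of its underside, z up.
Things that resemble listed ones, but are neither listed nor needed, are in the scene too. What is shaped like the bayonet_cap but green or pink is not meant.

How it is judged:
By the outcome, as a careful person would: the job done as asked, in the order asked, and still so for the second after the job is handed in, with the robot touching nothing.
It also fails if it takes over 45 s, if anything falls off the work surface, if the arm or the gripper's body presses on something with over 40 N, if the wrist force passes 120 N, or if a joint passes its speed limit or range.

### The arm

A 7-joint arm with a two-finger parallel gripper is mounted at the origin on the work surface; the furniture and walls round the work are solid. World frame = base frame: x ahead of the robot, y to its left, z up, the work surface at z = 0. Lengths are in m, angles in rad, forces in N, time in s.
With the tool pointing down it reaches from about 0.425 to 0.875 m from the base axis. Payload 4.7 kg.
Tool frame: the origin (TCP) lies between the finger pads; the fingertips stand 8 mm ahead of it and the grasp point (between the pads) lies 11 mm behind it; x points along the fingers, y is the direction in which the jaws open and shut, and the axes are right-handed (so a half turn about x gives the same grasp; the last joint's range is limited). The gripper opens to 85 mm and grips with 20 to 120 N. Pads are 22 mm wide; open, the fingers measure 114 mm over their backs; the gripper's body (76 mm by 85 mm) begins 54 mm behind the grasp point. The pads swing forward as they close: fully open they stand 13 mm farther back than shut.
Start: joints at [1.214, 0.321, -0.07, 1.45, 0.023, 1.371, -0.057], TCP at [0.236, -0.606, 0.239] pointing down, gripper open.
Joint ranges: [-2.86, 2.86], [-0.3, 2.09], [-1.38, 1.24], [0.06, 2.45], [-1.56, 4.7], [0.09, 2.05], [-2.69, 2.69]. Speed limits (rad/s): [2.57, 2.57, 3.14, 3.14, 3.14, 3.14, 3.14].

### API

Orientations are given as a rotation vector (axis times angle).
In Python, from cell import * gives the robot as it stands.
- The arm moves only by the shell command python3 -m crank 'ROWS'. ROWS is JSON, a list of rows, each a list of 7 numbers: the closure, from 0 (fully open) to 1 (shut), then the shift along the tool's x, y, z in m, then the turn, a rotation vector about the tool's x, y, z in degrees. In form: [[claw, x, y, z, ax, ay, az], ...]. A call has 1 to 5 rows; each row is the pose to reach, as a shift and turn from the pose commanded when the call began, along the tool's axes at that moment; what a row does not reach only later rows make up. A row lasts 1/12 s, in which the tool goes at most 41.7 mm and 7.16 degrees, less where a joint would pass 70% of its speed; a pose out of reach is approached as far as the arm can. A call with a gripper value outside its range is refused whole. The fingers move at their own pace and stop on an object; the grip force is fixed at half the most. Time passes only in rows, so rows that repeat a pose let the fingers close. It gives the time, the measured TCP pose, the force and the opening at its end, in the units of the state.
- observe(): the state, without advancing time (a new reading comes with each control period).
- read_camera(name): name is "side" or "top" or "wrist"; returns a dict with "color" (420x560x3 uint8, red, green, blue), "intrinsics" (3x3 intrinsics, pixels), "k1" (the pictures are not rectified: a ray, as slopes to the right and down, at radius r is drawn at 1 + k1 r^2 times it, then the intrinsics apply), "T" (4x4, takes a point from camera to world coordinates). Camera axes: x right, y down, z forward; pixel columns grow to the right and rows downward; lengths in m; the calibration is good to about 2 mm. A picture is of the moment at which its call begins. There is no depth.
- finish_job(): hands the job in, once; it reports no verdict.
Trained networks look in the newest picture that a camera, given by its name, has taken for a name from the list of things; names that differ only in an ending like _2 or _b are one class to them, and where a whole thing is asked for, a point or a joint stands for the part that bears it (a point fixed in the world has none). Each returns a list of dicts, best first, with "conf" (0 to 1); they miss things now and then, are a little off and sometimes report something else, mostly with a low value. They report only what shows in the picture. A call takes as long as a camera call. They do not tell look-alikes from the thing itself.
- cut_out(query, camera): "region" (420x560 bool, what is visible of it).
- place_of(query, camera): "position" ([x, y, z] in m, in world coordinates, good to about 4 mm: a listed point, or the origin of a listed thing).
The state is a dict: "time": time; "qpos": joint angles; "qd": joint speeds; "joint_torque": joint torques, N m; "ee_pos": TCP position; "tcp_rot": TCP orientation; "force": force on the tool from outside, world axes, zero at the start; "ft_torque": the same for the moment, N m; "grip_width": opening from 0.0 (shut) to 1.0 (fully open).
Only numpy, scipy, OpenCV 4.12 (cv2) and the standard library are available. Lean on these libraries where they do the work, as an engineer would, in place of code of your own. Each camera call takes 0.05 s, during which the arm holds its last target.

## Working session

There is one attempt and no reset: what is moved stays moved. The work goes in short steps, Python scripts to look and compute and a shell command to move; the robot and the scene stay as the last step left them, time stands still between calls to the robot, and variables do not carry over. Pictures are saved under pics/ and viewed, and the job is handed in when it is done.

```bash
ls; mkdir -p pics; python3 - <<'E'
from cell import *
import cv2
for n in ("side","top","wrist"):
    r=read_camera(n); cv2.imwrite(f"pics/{n}0.png",r["color"][:,:,::-1])
    print(n,r["intrinsics"].tolist(),r["k1"],r["T"].round(4).tolist())
    for q in ("bayonet_cap","pot","pot_mouth","plain_plug"):
        try: print(q,[(d["position"],round(d["conf"],2)) for d in place_of(q,n)])
        except Exception as e: print(q,e)
s=observe(); print({k:s[k] for k in("time","ee_pos","tcp_rot","force","grip_width","qpos")})
E
```

```text
pics
side [[472.98944350999, 0.0, 275.50052799219145], [0.0, 472.98944350999, 214.17947254815002], [0.0, 0.0, 1.0]] -0.020870055551493894 [[-0.855, -0.2309, 0.4644, 0.0419], [-0.5182, 0.4179, -0.7462, 0.6695], [-0.0218, -0.8787, -0.4769, 0.5455], [0.0, 0.0, 0.0, 1.0]]
bayonet_cap [([0.4539, -0.1796, -0.0028], 0.94), ([0.5246, -0.0133, -0.0002], 0.89), ([0.5488, -0.1265, -0.0023], 0.67)]
pot [([0.6066, 0.1494, -0.0037], 0.84), ([0.4918, -0.2975, -0.0009], 0.71)]
pot_mouth [([0.6073, 0.148, 0.0387], 0.85)]
plain_plug [([0.4911, -0.2952, -0.0037], 0.87)]
top [[391.3305098252565, 0.0, 289.6177496969006], [0.0, 391.3305098252565, 210.85814965599042], [0.0, 0.0, 1.0]] -0.10383786798092418 [[-0.0097, -0.9987, 0.0505, 0.4689], [-0.9999, 0.009, -0.0135, -0.0533], [0.013, -0.0506, -0.9986, 0.8984], [0.0, 0.0, 0.0, 1.0]]
bayonet_cap [([0.4428, -0.0769, 0.0008], 0.9), ([0.4538, -0.1832, -0.0009], 0.88), ([0.5502, -0.1286, -0.0004], 0.72), ([0.5198, -0.0187, 0.0053], 0.7)]
pot [([0.6044, 0.1513, -0.0038], 0.72), ([0.4896, -0.2957, -0.0023], 0.38)]
pot_mouth [([0.6081, 0.147, 0.0409], 0.97)]
plain_plug [([0.4891, -0.294, -0.0011], 0.86)]
wrist [[306.59934411917396, 0.0, 277.69416359028514], [0.0, 306.59934411917396, 210.47401649806545], [0.0, 0.0, 1.0]] -0.00957009909274452 [[0.3626, -0.9002, -0.2411, 0.2964], [-0.9319, -0.3502, -0.0939, -0.5822], [0.0001, 0.2587, -0.9659, 0.3737], [0.0, 0.0, 0.0, 1.0]]
bayonet_cap []
pot []
pot_mouth []
plain_plug []
{'time': 0.75, 'ee_pos': array([ 0.23551325, -0.60584115,  0.2393599 ]), 'tcp_rot': array([ 2.01877026,  0.3785948 , -2.01889657]), 'force': array([0.41392242, 0.66541761, 0.31757056]), 'grip_width': 0.9953959803175189, 'qpos': array([ 1.21409921,  0.32097404, -0.07012296,  1.45051132,  0.02263961,
        1.37081789, -0.0568986 ])}
```

View pics/side0.png

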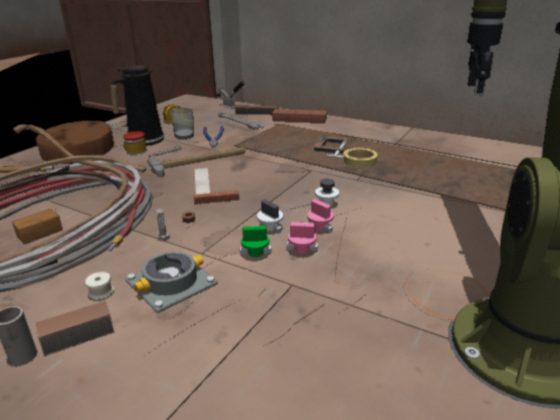

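View pics/top0.png

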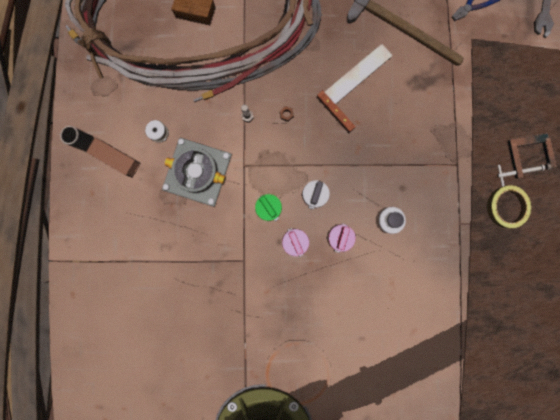

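```bash
cat > h.py <<'E'
import numpy as np, cv2
def pix(r,P):
    T=np.array(r["T"]);P=np.atleast_2d(P);p=(P-T[:3,3])@T[:3,:3];s=p[:,:2]/p[:,2:]
    s=s*(1+r["k1"]*(s**2).sum(1,keepdims=True));K=r["intrinsics"];return s@np.diag([K[0,0],K[1,1]])+[K[0,2],K[1,2]]
def toz(r,uv,z):
    K=r["intrinsics"];uv=np.atleast_2d(uv).astype(float);d=(uv-[K[0,2],K[1,2]])/[K[0,0],K[1,1]];s=d.copy()
    for _ in range(20): s=d/(1+r["k1"]*(s**2).sum(1,keepdims=True))
    T=np.array(r["T"]);D=np.c_[s,np.ones(len(s))]@T[:3,:3].T
    return T[:3,3]+D*((z-T[2,3])/D[:,2:])
E
python3 - <<'E'
from cell import *
from h import *
r=read_camera("top");c=r["color"][:,:,::-1]
a=cv2.resize(c[165:275,235:345],(400,400),interpolation=cv2.INTER_CUBIC)
b=cv2.resize(c[130:210,155:235],(400,400),interpolation=cv2.INTER_CUBIC)
cv2.imwrite("pics/crop1.png",np.hstack([a,b]))
r2=read_camera("side");c2=r2["color"][:,:,::-1]
a=cv2.resize(c2[170:270,230:350],(480,400),interpolation=cv2.INTER_CUBIC)
b=cv2.resize(c2[240:310,120:220],(320,224),interpolation=cv2.INTER_CUBIC)
b=cv2.copyMakeBorder(b,0,176,0,0,cv2.BORDER_CONSTANT)
cv2.imwrite("pics/crop2.png",np.hstack([a,b]))
# bar orientation: dark pixels in cap cut_out
x0,y0=300,178
g=r["color"].max(2)[y0:y0+32,x0:x0+32]
print(g[::2,::2])
m=g<75
ys,xs=np.nonzero(m);w=toz(r,np.c_[xs+x0,ys+y0],0.064)
c0=w.mean(0);u,s,v=np.linalg.svd((w-c0)[:,:2]);print("bar",len(xs),c0,np.degrees(np.arctan2(v[0,1],v[0,0])),s)
E
```

```text
[[148 145 139 139 148 154 154 152 152 152 147 146 151 150 147 146]
 [147 146 142 135 145 156 157 166 172 141 131 146 147 150 142 144]
 [146 143 138 145 167 183 192 191 146  91  94 112 152 145 144 142]
 [144 142 148 157 191 195 194 184  84  87  95 112 181 156 145 142]
 [144 146 150 185 197 198 195 174  79  93  95 134 192 184 151 142]
 [153 155 171 193 197 193 195 126  88  97  95 171 193 193 169 144]
 [157 140 189 193 196 195 186  94  93  97 100 181 193 198 183 147]
 [154 128 190 194 191 194 164  81  97  95 125 191 196 193 186 152]
 [146 113 189 197 193 195 139  84  94  89 161 193 198 195 187 150]
 [151 114 184 195 192 187  93  91  96  96 182 192 193 195 186 144]
 [157 115 172 197 192 164  79  95  91 117 194 194 195 193 170 142]
 [153 141 125 189 196 142  77  97  87 156 191 196 197 186 156 142]
 [155 154 114 149 190 123  69  79  95 180 195 194 190 164 147 146]
 [154 151 146 112 146 164 143 106 154 192 193 183 162 143 149 149]
 [153 153 153 152 115 146 160 159 171 164 151 143 148 145 147 147]
 [154 149 150 150 137 140 146 136 135 148 145 149 148 150 149 149]]
bar 6 [ 0.53641841 -0.11525309  0.064     ] 165.6498661087132 [0.03672248 0.0057194 ]
```

View pics/crop1.png

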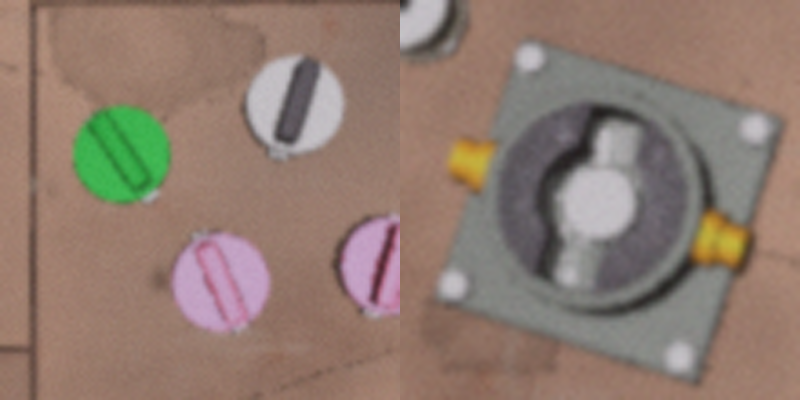

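View pics/crop2.png

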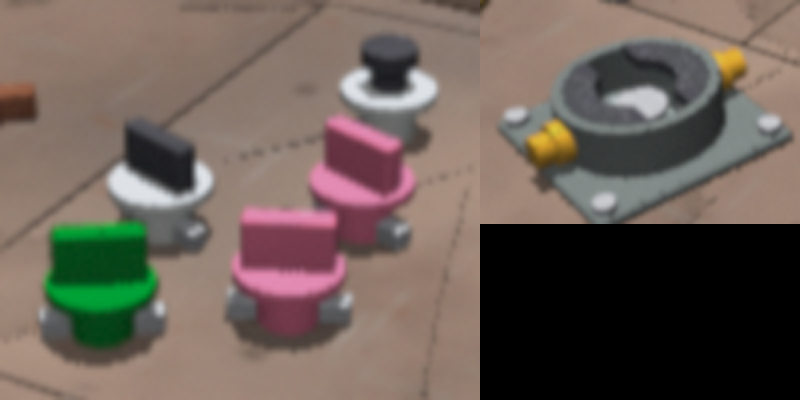

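```bash
python3 - <<'E'
from cell import *
from h import *
r=read_camera("top");C=r["color"].astype(int)
mx=C.max(2);mn=C.min(2)
yy,xx=np.mgrid[:420,:560]
# bar
bl=cv2.GaussianBlur(C.astype(np.float32),(0,0),.6).max(2)
m=(bl<125)&((xx-316)**2+(yy-193.5)**2<13.5**2)
ys,xs=np.nonzero(m);w=toz(r,np.c_[xs,ys],0.064);c0=w.mean(0);u,s,v=np.linalg.svd((w-c0)[:,:2])
q=(w-c0)[:,:2]@v.T
print("bar",len(xs),c0,np.degrees(np.arctan2(v[0,1],v[0,0])),np.ptp(q,axis=0))
# collar
m=(mn>165)&((xx-316)**2+(yy-194)**2<22**2)
pts=np.argwhere(m)[:,::-1].astype(np.float32);h=cv2.convexHull(pts)[:,0]
(cx,cy),R=cv2.minEnclosingCircle(pts);print("collar",cx,cy,R,toz(r,[cx,cy],.034),toz(r,[[cx-R,cy],[cx+R,cy]],.034)[:,1])
# stubs
m=((C[...,0]-C[...,2])>70)&(C[...,0]>120)&(abs(xx-194)<45)&(abs(yy-172)<30)
n,l,st,ce=cv2.connectedComponentsWithStats(m.astype(np.uint8));print(st[1:,4],ce[1:])
big=[i for i in range(1,n) if st[i,4]>15]
w=toz(r,ce[big],.02);print(w,w.mean(0)); d=w[0]-w[1];print("stub axis deg",np.degrees(np.arctan2(d[1],d[0])))
# bolts on crop scale 5
b=np.array([[530,57],[757,127],[680,357],[453,285]])/5.-[80,0]+[155,130]-0.4
w=toz(r,b,.01);print(w,w.mean(0));
for i in range(4):
    d=w[(i+1)%4]-w[i];print(np.degrees(np.arctan2(d[1],d[0])),np.linalg.norm(d))
for n,cam in(("bayonet_cap","top"),("pot","top")):
  pass
E
```

```text
bar 160 [ 0.55015474 -0.12223171  0.064     ] 161.46952195784527 [0.05249852 0.01435456]
collar 315.82452392578125 193.20448303222656 12.881085395812988 [[ 0.55131469 -0.12355006  0.034     ]] [-0.09492461 -0.15223989]
[70 86] [[168.47142857 161.77142857]
 [218.45348837 177.74418605]]
[[0.62784954 0.20997964 0.02      ]
 [0.58973357 0.09505633 0.02      ]] [0.60879155 0.15251798 0.02      ]
stub axis deg 71.65115188266243
[[0.6778415  0.1852714  0.01      ]
 [0.64354848 0.07954663 0.01      ]
 [0.53793572 0.11465505 0.01      ]
 [0.57216198 0.21990552 0.01      ]] [0.60787192 0.14984465 0.01      ]
-107.9710525650589 0.11114737716299249
161.6118554117607 0.11129536370089914
71.98606010045293 0.11067564973523658
-18.145409602759923 0.11121008620108867
```

```bash
cat >> h.py <<'E'
from scipy.spatial.transform import Rotation as Ro
def plan(s,target,yawy=None,Rt=None):
    """print total tool-frame shift(m) & turn(deg) to target pos with tool x straight down, tool y at yaw yawy deg"""
    R=Ro.from_rotvec(s["tcp_rot"]);A=R.as_matrix()
    yy=np.degrees(np.arctan2(A[1,1],A[0,1]))
    print("t",round(s["time"],2),"pos",s["ee_pos"].round(4),"x",A[:,0].round(4),"yaw",yy.round(2),"F",s["force"].round(1),"M",s["ft_torque"].round(2),"w",round(s["grip_width"],3),"q",s["qpos"].round(2))
    if yawy is None: yawy=yy
    a=np.radians(yawy);x=np.array([0,0,-1.]);y=np.array([np.cos(a),np.sin(a),0]);B=np.c_[x,y,np.cross(x,y)]
    print("shift",(A.T@(np.array(target)-s["ee_pos"])).round(4),"turn",np.degrees((R.inv()*Ro.from_matrix(B)).as_rotvec()).round(2))
E
python3 - <<'E'
from cell import *
from h import *
s=observe()
for y in (71.5,-108.5): plan(s,[.5505,-.1245,.2],y)
E
```

```text
t 0.9 pos [ 0.2355 -0.6059  0.2394] x [-0.e+00 -1.e-04 -1.e+00] yaw -68.75 F [0.8 0.6 0.8] M [-0.01 -0.    0.05] w 1.001 q [ 1.21  0.32 -0.07  1.45  0.02  1.37 -0.06]
shift [ 0.0393 -0.3345 -0.468 ] turn [-1.4025e+02  1.0000e-02  0.0000e+00]
t 0.9 pos [ 0.2355 -0.6059  0.2394] x [-0.e+00 -1.e-04 -1.e+00] yaw -68.75 F [0.8 0.6 0.8] M [-0.01 -0.    0.05] w 1.001 q [ 1.21  0.32 -0.07  1.45  0.02  1.37 -0.06]
shift [ 0.0393 -0.3345 -0.468 ] turn [ 3.975e+01  0.000e+00 -1.000e-02]
```

```bash
python3 -m crank '[[0,0,-0.017,-0.023,-7,0,0],[0,0,-0.034,-0.046,-14,0,0],[0,0,-0.051,-0.069,-21,0,0],[0,0,-0.068,-0.092,-28,0,0],[0,0,-0.085,-0.115,-35,0,0]]'; python3 - <<'E'
from cell import *
from h import *
s=observe()
plan(s,[.5505,-.1245,.2],71.5)
E
```

```text
time: 1.32
ee_pos: [0.3125, -0.4838, 0.2395]
tcp_rot: [1.624, 0.874, -1.624]
force: [0.1, -0.3, 0.7]
grip_width: 1.002
t 1.32 pos [ 0.3125 -0.4838  0.2395] x [ 1.e-04 -4.e-04 -1.e+00] yaw -33.42 F [ 0.1 -0.3  0.7] M [ 0.06 -0.04  0.05] w 1.002 q [ 1.14  0.17 -0.22  1.64  0.04  1.34  0.34]
shift [ 0.0393  0.0008 -0.431 ] turn [-1.0492e+02  3.0000e-02  0.0000e+00]
```

```bash
python3 -m crank '[[0,0.002,0,-0.028,-7,0,0],[0,0.004,0,-0.056,-14,0,0],[0,0.006,0,-0.084,-21,0,0],[0,0.008,0,-0.112,-28,0,0],[0,0.01,0,-0.14,-35,0,0]]'; python3 - <<'E'
from cell import *
from h import *
s=observe()
plan(s,[.5505,-.1245,.2],71.5)
E
```

```text
time: 1.73
ee_pos: [0.3903, -0.3674, 0.2295]
tcp_rot: [1.188, 1.222, -1.189]
force: [0.7, -0.4, 0.4]
grip_width: 1.003
t 1.73 pos [ 0.3903 -0.3674  0.2295] x [ 2.e-04 -6.e-04 -1.e+00] yaw 1.58 F [ 0.7 -0.4  0.4] M [-0.02 -0.02  0.02] w 1.003 q [ 1.04  0.1  -0.36  1.74  0.04  1.31  0.7 ]
shift [ 0.0294  0.1669 -0.2384] turn [-6.992e+01  4.000e-02  1.000e-02]
```

```bash
python3 -m crank '[[0,0.003,0.019,-0.027,-7,0,0],[0,0.006,0.038,-0.054,-14,0,0],[0,0.009,0.057,-0.081,-21,0,0],[0,0.012,0.076,-0.107,-28,0,0],[0,0.015,0.095,-0.136,-35,0,0]]'; python3 - <<'E'
from cell import *
from h import *
s=observe()
plan(s,[.5505,-.1245,.2],71.5)
E
```

```text
time: 2.15
ee_pos: [0.4823, -0.2298, 0.2145]
tcp_rot: [0.727, 1.444, -0.728]
force: [0.6, -0.3, 0.0]
grip_width: 0.999
t 2.15 pos [ 0.4823 -0.2298  0.2145] x [ 5.e-04 -1.e-03 -1.e+00] yaw 36.54 F [ 0.6 -0.3  0. ] M [-0.01  0.01 -0.02] w 0.999 q [ 0.89  0.12 -0.53  1.76  0.06  1.28  0.98]
shift [ 0.0144  0.1174 -0.044 ] turn [-3.496e+01  6.000e-02  3.000e-02]
```

```bash
python3 -m crank '[[0,0.003,0.024,-0.009,-7,0,0],[0,0.006,0.048,-0.018,-14,0,0],[0,0.009,0.072,-0.027,-21,0,0],[0,0.012,0.095,-0.036,-28,0,0],[0,0.0144,0.1174,-0.044,-35,0,0]]'; python3 - <<'E'
from cell import *
from h import *
r=read_camera("wrist");cv2.imwrite("pics/w1.png",r["color"][:,:,::-1])
s=observe()
plan(s,[.5505,-.1245,.2],71.5)
print(place_of("bayonet_cap","wrist"),r["T"].round(3))
E
```

```text
time: 2.57
ee_pos: [0.5509, -0.1243, 0.2]
tcp_rot: [0.252, 1.556, -0.252]
force: [0.3, 0.1, 0.3]
grip_width: 1.004
t 2.62 pos [ 0.5532 -0.1185  0.1997] x [ 0.0024  0.0039 -1.    ] yaw 72.3 F [1.5 3.6 1. ] M [ 0.24 -0.13 -0.01] w 0.999 q [ 0.75  0.22 -0.67  1.7   0.14  1.27  1.32]
shift [-0.0003 -0.0066 -0.0007] turn [ 0.8   0.06 -0.25]
[{'position': [0.5221, -0.0141, -0.0009], 'conf': 0.84}, {'position': [0.452, -0.1823, 0.0006], 'conf': 0.81}, {'position': [0.5544, -0.1245, 0.0006], 'conf': 0.76}, {'position': [0.4405, -0.0789, 0.0029], 'conf': 0.66}] [[ 0.315  0.916  0.248  0.488]
 [ 0.949 -0.304 -0.082 -0.104]
 [ 0.     0.261 -0.965  0.334]
 [ 0.     0.     0.     1.   ]]
```

View pics/w1.png

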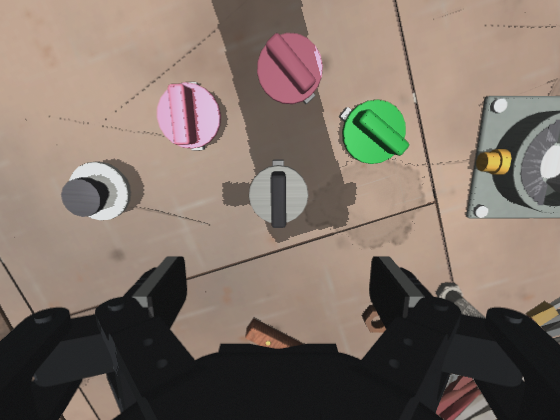

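```bash
python3 -m crank '[[0,0,0,0,0,0,0],[0,0,0,0,0,0,0],[0,0,0,0,0,0,0]]'; python3 - <<'E'
from cell import *
from h import *
r=read_camera("wrist");cv2.imwrite("pics/w2.png",cv2.resize(r["color"][120:260,200:340,::-1],(560,560)))
s=observe()
plan(s,[.5505,-.1245,.2],71.5)
print([d["position"] for d in place_of("bayonet_cap","wrist")])
C=r["color"].astype(int);print(C[185:215:5,240:320:4].max(2))
E
```

```text
time: 2.92
ee_pos: [0.5499, -0.1273, 0.1999]
tcp_rot: [0.259, 1.555, -0.26]
force: [-1.3, 0.0, 0.1]
grip_width: 1.003
t 2.97 pos [ 0.5499 -0.1273  0.2   ] x [-2.e-04 -9.e-04 -1.e+00] yaw 71.07 F [-0.7 -0.7 -0.8] M [-0.02 -0.02  0.04] w 1.002 q [ 0.76  0.22 -0.66  1.7   0.14  1.27  1.31]
shift [-0.      0.0028 -0.0003] turn [-0.43  0.    0.05]
[[0.4442, -0.0777, 0.0026], [0.5242, -0.0196, 0.0014], [0.449, -0.1854, -0.0009], [0.5588, -0.1269, 0.0021]]
[[ 98  98  98  97 170 172 173 175 174  59  67  71  56 178 178 178 178 177
  103 104]
 [ 97  97  98 106 168 168 168 169 170  57  67  70  56 175 176 176 178 177
  105  99]
 [ 97  97  99 133 168 169 170 171 171  58  68  71  56 174 177 176 178 178
  106 101]
 [ 97  98  97  84 164 165 165 166 166  57  68  69  58 170 169 171 171 171
  106  93]
 [167 168 168  96 164 163 164 166 165  55  67  68  58 168 168 169 169 163
   94  97]
 [167 167 166 166 168 167 167 167 168  56  68  68  58 170 170 170 171  90
   97  98]]
```

View pics/w2.png

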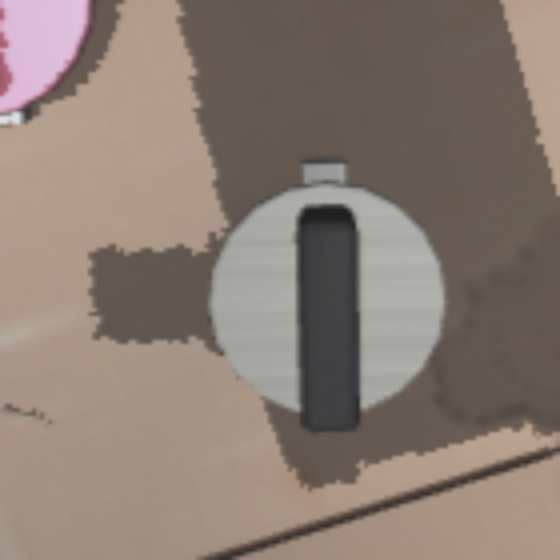

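```bash
python3 - <<'E'
from cell import *
from h import *
r=read_camera("wrist")
C=r["color"].astype(int);mx=C.max(2);mn=C.min(2)
yy,xx=np.mgrid[:420,:560]
D=(xx-281.9)**2+(yy-194.6)**2<36**2
met=(mn>135)&(C.max(2)-C.min(2)<22)&D
met=cv2.morphologyEx(met.astype(np.uint8),cv2.MORPH_OPEN,np.ones((3,3)))
pts=np.argwhere(met)[:,::-1]; pts=pts[(pts[:,1]>169)]
w=toz(r,pts,.034)[:,:2].astype(np.float32)
h=cv2.convexHull(w)[:,0]
from scipy.optimize import least_squares
f=least_squares(lambda p:np.hypot(*(h-p[:2]).T)-p[2],[.55,-.125,.03],loss="soft_l1",f_scale=.0005);print("collar",f.x)
bar=(mx<85)&((xx-281.9)**2+(yy-200)**2<30**2)&(abs(xx-282)<12)
pts=np.argwhere(bar)[:,::-1]
w=toz(r,pts,.064)[:,:2]
sel=(pts[:,1]>178)&(pts[:,1]<224); a=[]
P=pts[sel]
rows=np.unique(P[:,1]);mid=np.array([[P[P[:,1]==k,0].mean(),k] for k in rows])
m=toz(r,mid,.064)[:,:2];c=m.mean(0);u,s_,v=np.linalg.svd(m-c);print("bar mid",c,np.degrees(np.arctan2(v[0,1],v[0,0])))
lo=toz(r,[[281.9,pts[:,1].max()+.5]],.064);print("bar far end",lo, P[:,0].min(),P[:,0].max())
d=v[0]*np.sign(v[0][0]);print("centre from far end",lo[0,:2]-.025*d)
plan(observe(),[.5505,-.1245,.2],71.5)
E
```

```text
collar [ 0.55037713 -0.12367832  0.02904317]
bar mid [ 0.54949819 -0.1235267 ] -17.85154941274955
bar far end [[ 0.57344483 -0.13111027  0.064     ]] 274 289
centre from far end [ 0.54964848 -0.12344648]
t 3.07 pos [ 0.55   -0.1268  0.2   ] x [ 0.e+00 -7.e-04 -1.e+00] yaw 71.12 F [ 0.8 -0.   0.2] M [-0.01 -0.06  0.01] w 0.997 q [ 0.76  0.22 -0.66  1.7   0.14  1.27  1.31]
shift [ 0.      0.0023 -0.0003] turn [-0.38  0.01  0.04]
```

```bash
python3 -m crank '[[0,0.03,0.0031,0.001,-0.9,0,0],[0,0.06,0.0031,0.001,-0.9,0,0],[0,0.09,0.0031,0.001,-0.9,0,0],[0,0.11,0.0031,0.001,-0.9,0,0],[0,0.12,0.0031,0.001,-0.9,0,0]]';python3 -m crank '[[0,0,0,0,0,0,0],[0,0,0,0,0,0,0],[0,0,0,0,0,0,0]]'; python3 - <<'E'
from cell import *
from h import *
r=read_camera("wrist");cv2.imwrite("pics/w3.png",r["color"][:,:,::-1])
plan(observe(),[.5501,-.1236,.045],72)
E
```

```text
time: 3.48
ee_pos: [0.5501, -0.1234, 0.0769]
tcp_rot: [0.246, 1.561, -0.245]
force: [-0.3, 0.3, 0.5]
grip_width: 1.0
time: 3.73
ee_pos: [0.5536, -0.1234, 0.0816]
tcp_rot: [0.244, 1.554, -0.245]
force: [-0.2, -1.0, 0.0]
grip_width: 1.0
t 3.78 pos [ 0.5537 -0.1233  0.0818] x [ 0.0031 -0.0011 -1.    ] yaw 72.13 F [ 1.  -0.1 -0.4] M [-0.    0.01  0.01] w 1.003 q [ 0.72  0.34 -0.64  1.82  0.23  1.05  1.25]
shift [ 0.0368 -0.0013 -0.0035] turn [0.13 0.19 0.  ]
```

View pics/w3.png

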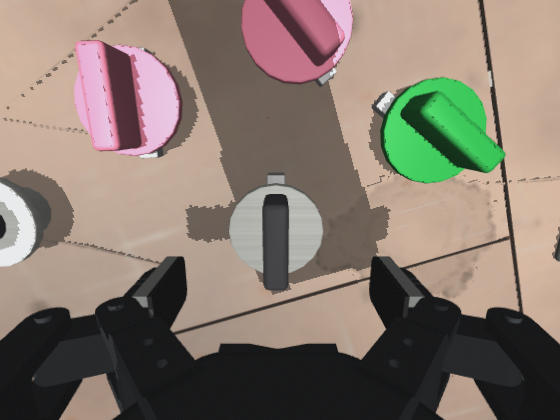

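```bash
python3 -m crank '[[0,0,0,0,0,0,0],[0,0,0,0,0,0,0]]'; python3 - <<'E'
from cell import *
from h import *
plan(observe(),[.5501,-.1236,.045],72)
E
```

```text
time: 3.95
ee_pos: [0.5531, -0.1233, 0.0811]
tcp_rot: [0.244, 1.555, -0.245]
force: [-0.1, 1.0, 0.3]
grip_width: 1.004
t 3.95 pos [ 0.5531 -0.1233  0.0811] x [ 1.9e-03 -9.0e-04 -1.0e+00] yaw 72.13 F [-0.1  1.   0.3] M [-0.02  0.04 -0.01] w 1.004 q [ 0.72  0.34 -0.64  1.82  0.23  1.05  1.25]
shift [ 0.0361 -0.0012 -0.0028] turn [0.13 0.12 0.02]
```

```bash
python3 -m crank '[[0,0.01,-0.001,-0.002,0,0,0],[0,0.02,-0.001,-0.002,0,0,0],[0,0.03,-0.001,-0.002,0,0,0],[0,0.0355,-0.001,-0.002,0,0,0],[0,0.0355,-0.001,-0.002,0,0,0]]';python3 -m crank '[[0,0,0,0,0,0,0],[0,0,0,0,0,0,0],[0,0,0,0,0,0,0],[0,0,0,0,0,0,0]]'; python3 - <<'E'
from cell import *
from h import *
r=read_camera("wrist");cv2.imwrite("pics/w4.png",r["color"][:,:,::-1])
plan(observe(),[.5501,-.1236,.045],72)
E
```

```text
time: 4.37
ee_pos: [0.5485, -0.123, 0.0421]
tcp_rot: [0.245, 1.561, -0.244]
force: [0.1, 0.4, 0.5]
grip_width: 0.999
time: 4.7
ee_pos: [0.5505, -0.1234, 0.0449]
tcp_rot: [0.244, 1.556, -0.245]
force: [0.3, -0.5, 0.8]
grip_width: 1.001
t 4.75 pos [ 0.5505 -0.1234  0.0448] x [ 8.e-04 -4.e-04 -1.e+00] yaw 72.15 F [ 1.1  0.  -0.1] M [ 0.01 -0.06  0.03] w 1.0 q [ 0.7   0.39 -0.62  1.85  0.27  0.98  1.23]
shift [-0.0002 -0.0003 -0.0003] turn [0.15 0.05 0.01]
```

View pics/w4.png

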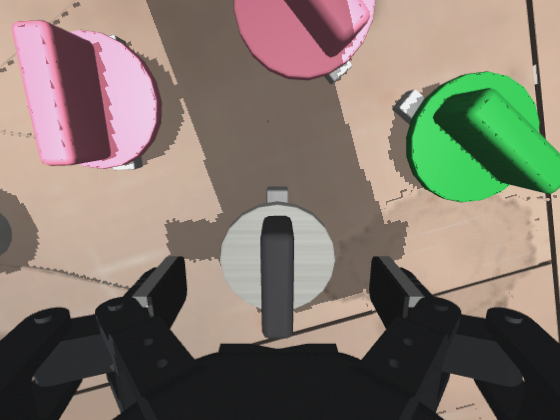

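```bash
python3 -m crank '[[1,0,0,0,0,0,0],[1,0,0,0,0,0,0],[1,0,0,0,0,0,0],[1,0,0,0,0,0,0],[1,0,0,0,0,0,0]]';python3 -m crank '[[1,0,0,0,0,0,0],[1,0,0,0,0,0,0],[1,0,0,0,0,0,0]]'; python3 - <<'E'
from cell import *
from h import *
r=read_camera("wrist");cv2.imwrite("pics/w5.png",r["color"][:,:,::-1])
plan(observe(),[.5501,-.1236,.045],72)
E
```

```text
time: 5.17
ee_pos: [0.5501, -0.1234, 0.0444]
tcp_rot: [0.244, 1.557, -0.245]
force: [-1.0, -0.1, 0.2]
grip_width: 0.297
time: 5.42
ee_pos: [0.5503, -0.1235, 0.0446]
tcp_rot: [0.244, 1.557, -0.245]
force: [-0.1, -0.8, 1.2]
grip_width: 0.153
t 5.47 pos [ 0.5502 -0.1235  0.0445] x [ 3.e-04 -3.e-04 -1.e+00] yaw 72.14 F [0.1 0.3 1.3] M [-0.07  0.01 -0.03] w 0.156 q [ 0.7   0.39 -0.62  1.85  0.27  0.98  1.23]
shift [-0.0005 -0.0001 -0.0001] turn [0.14 0.02 0.01]
```

View pics/w5.png

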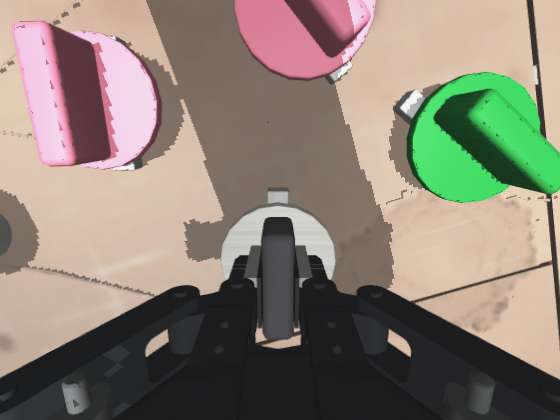

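```bash
python3 -m crank '[[1,-0.01,0,0,0,0,0],[1,-0.03,0,0,0,0,0],[1,-0.06,0,0,0,0,0],[1,-0.09,0,0,0,0,0],[1,-0.115,0,0,0,0,0]]';python3 -m crank '[[1,0,0,0,0,0,0],[1,0,0,0,0,0,0]]'; python3 - <<'E'
from cell import *
from h import *
plan(observe(),[.583,.03,.16],71.8)
E
```

```text
time: 5.88
ee_pos: [0.55, -0.1229, 0.1613]
tcp_rot: [0.244, 1.557, -0.244]
force: [1.0, -1.1, -3.4]
grip_width: 0.155
time: 6.05
ee_pos: [0.5508, -0.1234, 0.1608]
tcp_rot: [0.244, 1.554, -0.245]
force: [-1.0, -0.5, -3.7]
grip_width: 0.153
t 6.05 pos [ 0.5508 -0.1234  0.1608] x [ 0.0024 -0.0012 -1.    ] yaw 72.15 F [-1.  -0.5 -3.7] M [-0.02  0.07  0.  ] w 0.153 q [ 0.75  0.25 -0.66  1.75  0.17  1.19  1.3 ]
shift [ 0.0007  0.1559 -0.0163] turn [0.35 0.15 0.02]
```

```bash
python3 -m crank '[[1,0,0.02,-0.002,0,0,0],[1,0,0.06,-0.006,0,0,0],[1,0,0.1,-0.01,0,0,0],[1,0,0.14,-0.014,0,0,0],[1,0,0.156,-0.016,0.3,0,0]]';python3 -m crank '[[1,0,0,0,0,0,0],[1,0,0,0,0,0,0],[1,0,0,0,0,0,0],[1,0,0,0,0,0,0],[1,0,0,0,0,0,0]]'; python3 - <<'E'
from cell import *
from h import *
r=read_camera("wrist");cv2.imwrite("pics/w6.png",r["color"][:,:,::-1])
plan(observe(),[.608,.1495,.16],71.8)
print(place_of("pot","wrist"),place_of("pot_mouth","wrist"))
E
```

```text
time: 6.47
ee_pos: [0.5813, 0.0378, 0.1577]
tcp_rot: [0.246, 1.561, -0.24]
force: [-0.7, 1.6, -2.4]
grip_width: 0.151
time: 6.88
ee_pos: [0.5823, 0.028, 0.1587]
tcp_rot: [0.25, 1.557, -0.252]
force: [0.6, -0.1, -3.0]
grip_width: 0.152
t 6.93 pos [0.5825 0.0283 0.159 ] x [-7.e-04 -6.e-04 -1.e+00] yaw 71.7 F [ 0.1  0.2 -2.9] M [ 0.05  0.   -0.01] w 0.152 q [ 0.52  0.31 -0.73  1.7   0.22  1.21  0.99]
shift [-0.0011  0.1231 -0.0138] turn [-0.1  -0.03  0.05]
[{'position': [0.6013, 0.1517, 0.0015], 'conf': 0.74}] [{'position': [0.6018, 0.1464, 0.04], 'conf': 0.98}]
```

View pics/w6.png

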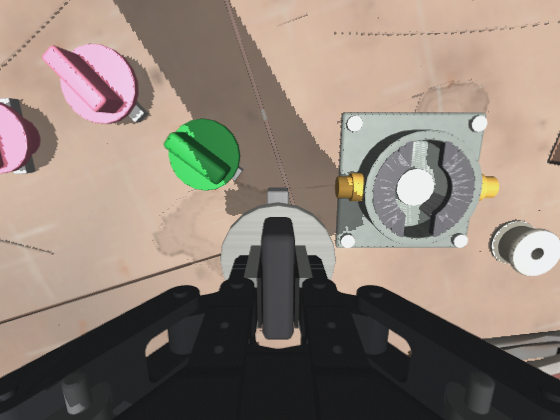

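```bash
python3 - <<'E'
from cell import *
from h import *
r=read_camera("wrist")
cv2.imwrite("pics/w7.png",cv2.resize(r["color"][100:260,325:505,::-1],(720,640),interpolation=cv2.INTER_CUBIC)[:600])
C=r["color"].astype(int);yy,xx=np.mgrid[:420,:560]
m=((C[...,0]-C[...,2])>90)&(C[...,0]>120)&(xx>330)&(xx<500)&(yy>160)&(yy<215)
n,l,st,ce=cv2.connectedComponentsWithStats(m.astype(np.uint8))
for i in range(1,n):
    if st[i,4]>30: print(st[i],ce[i],toz(r,ce[i],.02))
w=toz(r,[[354,124],[478.5,124],[460.5,240.5],[347.5,241]],.01);print("bolts",w,w.mean(0))
# self-check: held cap collar
print("pred rim outline at (.608,.1495)")
t=np.linspace(0,2*np.pi,100)
for c in((.608,.1495),(.606,.149)):
  P=pix(r,np.c_[c[0]+.05*np.cos(t),c[1]+.05*np.sin(t),0*t+.04]);print(c,P.min(0),P.max(0))
s=observe();P=pix(r,np.c_[s["ee_pos"][0]+.03*np.cos(t),s["ee_pos"][1]+.03*np.sin(t),0*t+s["ee_pos"][2]-.0105]);print("collar pred",P.min(0),P.max(0))
E
```

```text
[338 173  24  25 453] [350.37748344 185.41501104] [[0.58853212 0.09622685 0.02      ]]
[478 175  19  26 340] [487.15294118 187.26470588] [[0.62914628 0.21432592 0.02      ]]
bolts [[0.53824936 0.11516828 0.01      ]
 [0.57293272 0.22128474 0.01      ]
 [0.67853554 0.18748046 0.01      ]
 [0.64394319 0.0811265  0.01      ]] [0.6084152 0.151265  0.01     ]
pred rim outline at (.608,.1495)
(0.608, 0.1495) [363.44848811 130.83539752] [482.19650052 247.14566795]
(0.606, 0.149) [362.29674111 128.58922288] [481.25333375 245.30946967]
collar pred [219.765929   203.95113117] [336.99928287 312.23278469]
```

View pics/w7.png

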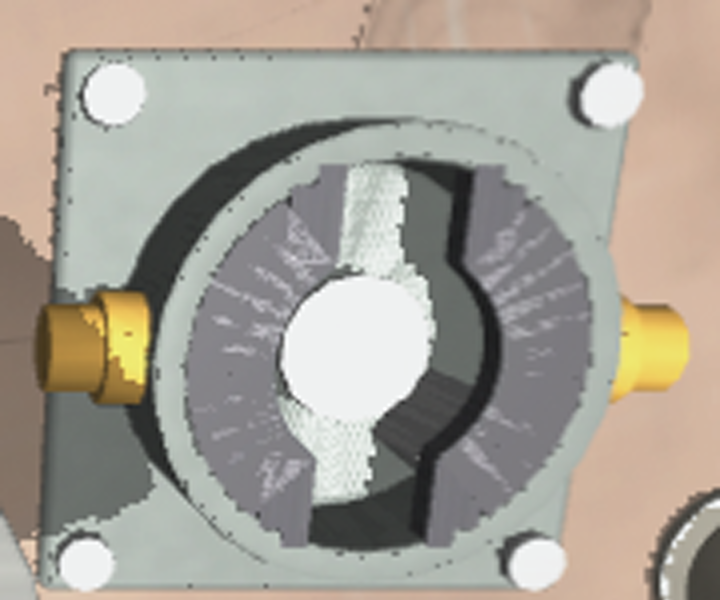

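```bash
python3 -m crank '[[1,0,0.02,-0.002,0,0,0],[1,0,0.05,-0.005,0,0,0],[1,0,0.08,-0.009,0,0,0],[1,0,0.108,-0.012,0,0,0],[1,0,0.123,-0.013,0,0,0]]';python3 -m crank '[[1,0,0,0,0,0,0],[1,0,0,0,0,0,0],[1,0,0,0,0,0,0],[1,0,0,0,0,0,0],[1,0,0,0,0,0,0]]'; python3 - <<'E'
from cell import *
from h import *
plan(observe(),[.6072,.1495,.10],71.8)
E
```

```text
time: 7.5
ee_pos: [0.6084, 0.1556, 0.1598]
tcp_rot: [0.248, 1.557, -0.243]
force: [-0.8, 0.9, -3.0]
grip_width: 0.152
time: 7.92
ee_pos: [0.6089, 0.1491, 0.1593]
tcp_rot: [0.25, 1.556, -0.251]
force: [-0.6, 0.3, -2.1]
grip_width: 0.149
t 7.92 pos [0.6089 0.1491 0.1593] x [-0.    -0.001 -1.   ] yaw 71.71 F [-0.6  0.3 -2.1] M [ 0.02  0.03 -0.  ] w 0.149 q [ 0.31  0.42 -0.75  1.59  0.3   1.25  0.75]
shift [ 0.0593 -0.0001 -0.0018] turn [-0.09  0.02  0.06]
```

```bash
python3 -m crank '[[1,0.015,0,-0.0018,0,0,0],[1,0.035,0,-0.0018,0,0,0],[1,0.05,0,-0.0018,0,0,0],[1,0.0585,0,-0.0018,0,0,0],[1,0.0585,0,-0.0018,0,0,0]]';python3 -m crank '[[1,0,0,0,0,0,0],[1,0,0,0,0,0,0],[1,0,0,0,0,0,0],[1,0,0,0,0,0,0]]'; python3 - <<'E'
from cell import *
from h import *
r=read_camera("side");cv2.imwrite("pics/s8.png",cv2.resize(r["color"][170:330,90:280,::-1],(712,600)))
plan(observe(),[.6072,.1495,.058],71.8)
E
```

```text
time: 8.33
ee_pos: [0.6057, 0.15, 0.0987]
tcp_rot: [0.248, 1.56, -0.251]
force: [-0.8, 0.3, -3.3]
grip_width: 0.151
time: 8.67
ee_pos: [0.6076, 0.1517, 0.102]
tcp_rot: [0.249, 1.555, -0.248]
force: [0.2, 0.0, -3.0]
grip_width: 0.155
t 8.72 pos [0.6075 0.1517 0.1018] x [ 1.5e-03  1.0e-04 -1.0e+00] yaw 71.85 F [ 0.5 -0.6 -2.3] M [-0.07 -0.01 -0.06] w 0.152 q [ 0.29  0.47 -0.73  1.65  0.34  1.15  0.72]
shift [ 0.0438 -0.0022  0.0004] turn [ 0.05  0.08 -0.03]
```

View pics/s8.png

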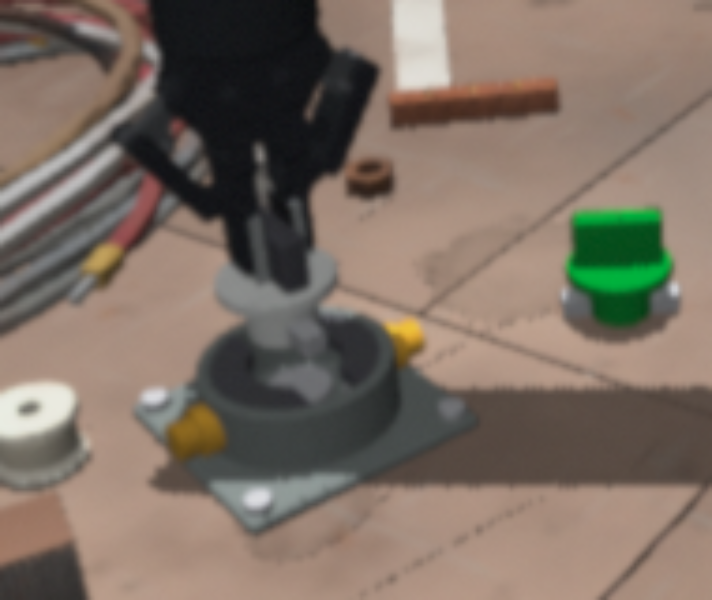

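```bash
python3 -m crank '[[1,0.006,-0.002,0,0,0,0],[1,0.013,-0.002,0,0,0,0],[1,0.02,-0.002,0,0,0,0],[1,0.026,-0.002,0,0,0,0],[1,0.029,-0.002,0,0,0,0]]';python3 -m crank '[[1,0,0,0,0,0,0],[1,0,0,0,0,0,0],[1,0,0,0,0,0,0],[1,0,0,0,0,0,0]]'; python3 - <<'E'
from cell import *
from h import *
r=read_camera("side");cv2.imwrite("pics/s9.png",cv2.resize(r["color"][170:330,90:280,::-1],(712,600)))
plan(observe(),[.6072,.1495,.058],71.8)
E
```

```text
time: 9.13
ee_pos: [0.6054, 0.1493, 0.0701]
tcp_rot: [0.248, 1.559, -0.249]
force: [-0.5, 0.9, -2.2]
grip_width: 0.15
time: 9.47
ee_pos: [0.6067, 0.1498, 0.0723]
tcp_rot: [0.249, 1.556, -0.248]
force: [0.1, -0.3, -3.2]
grip_width: 0.151
t 9.52 pos [0.6067 0.1498 0.0723] x [ 7.e-04  1.e-04 -1.e+00] yaw 71.85 F [-0.3  0.3 -2.5] M [-0.   -0.   -0.01] w 0.153 q [ 0.28  0.5  -0.72  1.68  0.36  1.1   0.71]
shift [ 0.0143 -0.0001  0.0006] turn [ 0.05  0.04 -0.02]
```

View pics/s9.png

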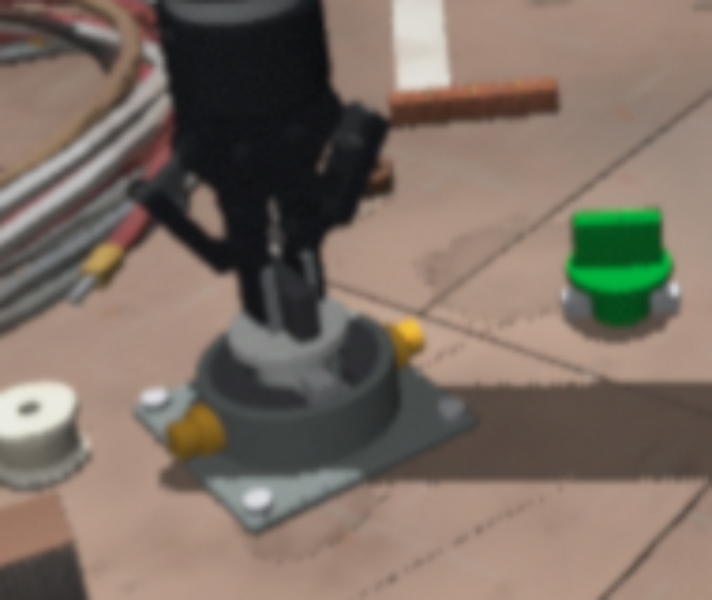

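```bash
python3 -m crank '[[1,0.003,0,0,0,0,0],[1,0.006,0,0,0,0,0],[1,0.009,0,0,0,0,0],[1,0.011,0,0,0,0,0],[1,0.011,0,0,0,0,0]]';python3 -m crank '[[1,0,0,0,0,0,0],[1,0,0,0,0,0,0],[1,0,0,0,0,0,0]]'; python3 - <<'E'
from cell import *
from h import *
plan(observe(),[.6072,.1495,.058],71.8)
E
```

```text
time: 9.93
ee_pos: [0.607, 0.1498, 0.0612]
tcp_rot: [0.249, 1.555, -0.248]
force: [0.2, -0.3, 2.8]
grip_width: 0.152
time: 10.18
ee_pos: [0.6069, 0.1498, 0.0614]
tcp_rot: [0.249, 1.555, -0.248]
force: [1.2, 0.0, 3.1]
grip_width: 0.15
t 10.18 pos [0.6069 0.1498 0.0614] x [ 1.3e-03  2.0e-04 -1.0e+00] yaw 71.84 F [1.2 0.  3.1] M [ 0.09 -0.26 -0.05] w 0.15 q [ 0.28  0.51 -0.71  1.69  0.37  1.08  0.7 ]
shift [ 0.0034 -0.0002  0.0003] turn [ 0.04  0.07 -0.04]
```

```bash
python3 -m crank '[[1,0.0015,0,0,0,0,0],[1,0.003,0,0,0,0,0],[1,0.004,0,0,0,0,0],[1,0.004,0,0,0,0,0],[1,0.004,0,0,0,0,0]]'; python3 - <<'E'
from cell import *
from h import *
plan(observe(),[.6072,.1495,.058],71.8)
E
```

```text
time: 10.6
ee_pos: [0.607, 0.1498, 0.0585]
tcp_rot: [0.249, 1.555, -0.249]
force: [-1.5, -1.1, 11.9]
grip_width: 0.153
t 10.6 pos [0.607  0.1498 0.0585] x [ 1.4e-03 -4.0e-04 -1.0e+00] yaw 71.84 F [-1.5 -1.1 11.9] M [-0.14  0.36  0.01] w 0.153 q [ 0.27  0.52 -0.71  1.69  0.37  1.08  0.7 ]
shift [ 0.0005 -0.0002  0.0003] turn [ 0.04  0.08 -0.  ]
```

```bash
python3 -m crank '[[1,-0.0008,0,0,2,0,0],[1,-0.0008,0,0,6,0,0],[1,-0.0008,0,0,11,0,0],[1,-0.0008,0,0,16,0,0],[1,-0.0008,0,0,20,0,0]]'; python3 - <<'E'
from cell import *
from h import *
r=read_camera("wrist");cv2.imwrite("pics/w10.png",r["color"][:,:,::-1])
plan(observe(),[.6072,.1495,.058],-21.2)
E
```

```text
time: 11.02
ee_pos: [0.6068, 0.15, 0.0586]
tcp_rot: [0.525, 1.505, -0.524]
force: [-0.8, -0.8, 7.4]
grip_width: 0.152
t 11.07 pos [0.6068 0.15   0.0586] x [ 1.3e-03  1.0e-04 -1.0e+00] yaw 51.46 F [ 0.3 -0.4  5.9] M [ 0.06  0.03 -0.08] w 0.151 q [ 0.22  0.5  -0.64  1.69  0.33  1.07  0.38]
shift [ 0.0006 -0.0001  0.0006] turn [ 7.266e+01  2.000e-02 -8.000e-02]
```

View pics/w10.png

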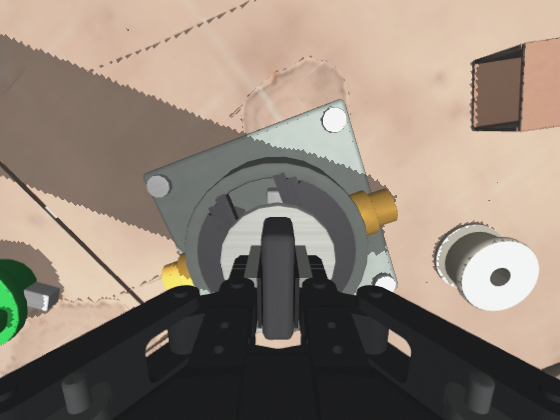

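```bash
python3 -m crank '[[1,0,0,0,6,0,0],[1,0,0,0,12,0,0],[1,0,0,0,18,0,0],[1,0,0,0,24,0,0],[1,0,0,0,30,0,0]]'; python3 - <<'E'
from cell import *
from h import *
plan(observe(),[.6072,.1495,.058],-21.2)
E
```

```text
time: 11.48
ee_pos: [0.6069, 0.15, 0.0586]
tcp_rot: [0.928, 1.363, -0.927]
force: [-0.1, 0.7, 6.9]
grip_width: 0.156
t 11.48 pos [0.6069 0.15   0.0586] x [ 1.4e-03  2.0e-04 -1.0e+00] yaw 21.57 F [-0.1  0.7  6.9] M [ 0.06 -0.02  0.1 ] w 0.156 q [ 0.15  0.47 -0.54  1.69  0.27  1.05 -0.11]
shift [0.0006 0.0001 0.0006] turn [ 4.277e+01 -1.000e-02 -8.000e-02]
```

```bash
python3 -m crank '[[1,0,0,0,6,0,0],[1,0,0,0,12,0,0],[1,0,0,0,18,0,0],[1,0,0,0,24,0,0],[1,0,0,0,30,0,0]]'; python3 - <<'E'
from cell import *
from h import *
plan(observe(),[.6072,.1495,.058],-21.2)
E
```

```text
time: 11.9
ee_pos: [0.6069, 0.1499, 0.0586]
tcp_rot: [1.318, 1.135, -1.316]
force: [0.3, -0.4, 7.4]
grip_width: 0.157
t 11.9 pos [0.6069 0.1499 0.0586] x [ 1.5e-03  2.0e-04 -1.0e+00] yaw -8.43 F [ 0.3 -0.4  7.4] M [ 0.05 -0.03  0.09] w 0.157 q [ 0.07  0.45 -0.45  1.7   0.22  1.04 -0.59]
shift [0.0006 0.0003 0.0004] turn [12.77 -0.03 -0.08]
```

```bash
python3 -m crank '[[1,0,0,0,4,0,0],[1,0,0,0,8,0,0],[1,0,0,0,11,0,0],[1,0,0,0,13,0,0],[1,0,0,0,13,0,0]]'; python3 - <<'E'
from cell import *
from h import *
plan(observe(),[.6072,.1495,.058],-21.2)
E
```

```text
time: 12.32
ee_pos: [0.6069, 0.1499, 0.0585]
tcp_rot: [1.478, 1.01, -1.475]
force: [-0.3, 0.4, 6.7]
grip_width: 0.15
t 12.32 pos [0.6069 0.1499 0.0585] x [ 0.0015  0.     -1.    ] yaw -21.23 F [-0.3  0.4  6.7] M [-0.   -0.06 -0.1 ] w 0.15 q [ 0.04  0.44 -0.4   1.7   0.2   1.04 -0.8 ]
shift [0.0005 0.0004 0.0003] turn [-0.03 -0.03 -0.08]
```

No stop torque yet; I'll creep on until it is felt.

```bash
python3 -m crank '[[1,0,0,0,1,0,0],[1,0,0,0,2,0,0],[1,0,0,0,3,0,0],[1,0,0,0,3,0,0]]'; python3 - <<'E'
from cell import *
from h import *
plan(observe(),[.6072,.1495,.058],-21.2)
r=read_camera("wrist");cv2.imwrite("pics/w11.png",r["color"][:,:,::-1])
E
```

```text
time: 12.65
ee_pos: [0.607, 0.1498, 0.0585]
tcp_rot: [1.512, 0.979, -1.51]
force: [0.9, -1.1, 6.3]
grip_width: 0.153
t 12.65 pos [0.607  0.1498 0.0585] x [ 1.9e-03 -7.0e-04 -1.0e+00] yaw -24.03 F [ 0.9 -1.1  6.3] M [-0.12 -0.18  0.82] w 0.153 q [ 0.03  0.44 -0.4   1.7   0.19  1.04 -0.85]
shift [0.0005 0.0003 0.0002] turn [-2.83 -0.   -0.12]
```

View pics/w11.png

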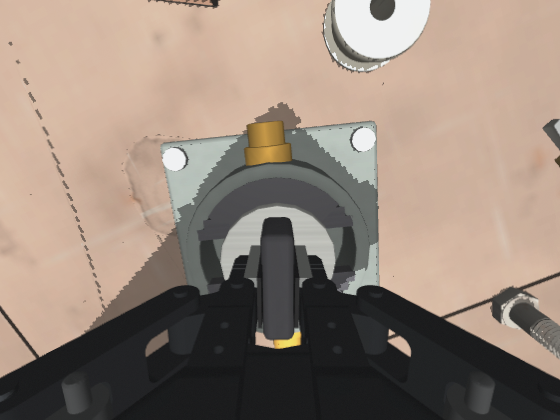

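```bash
python3 -m crank '[[1,-0.001,0,0,0,0,0],[1,-0.003,0,0,0,0,0],[1,-0.005,0,0,0,0,0],[1,-0.006,0,0,0,0,0],[1,-0.006,0,0,0,0,0]]'; python3 - <<'E'
from cell import *
from h import *
plan(observe(),[.6072,.1495,.0625],-21.2)
E
```

```text
time: 13.12
ee_pos: [0.6066, 0.1494, 0.061]
tcp_rot: [1.512, 0.98, -1.511]
force: [7.4, 1.5, -12.6]
grip_width: 0.151
t 13.12 pos [0.6066 0.1494 0.061 ] x [ 5.e-04  2.e-04 -1.e+00] yaw -24.07 F [  7.4   1.5 -12.6] M [ 0.4  -1.95  0.75] w 0.151 q [ 0.04  0.44 -0.4   1.7   0.19  1.04 -0.84]
shift [-0.0015  0.0005 -0.0004] turn [-2.87 -0.02 -0.02]
```

```bash
python3 -m crank '[[1,0.0015,0,0,0,0,0],[1,0.002,0,0,0,0,0],[1,0.002,0,0,0,0,0]]'; python3 - <<'E'
from cell import *
from h import *
plan(observe(),[.6072,.1495,.0625],-21.2)
E
```

```text
time: 13.37
ee_pos: [0.6067, 0.1494, 0.0608]
tcp_rot: [1.512, 0.979, -1.512]
force: [4.9, -0.2, -6.8]
grip_width: 0.15
t 13.37 pos [0.6067 0.1494 0.0608] x [ 6.e-04 -2.e-04 -1.e+00] yaw -24.11 F [ 4.9 -0.2 -6.8] M [ 0.11 -1.47  0.77] w 0.15 q [ 0.04  0.44 -0.4   1.7   0.19  1.04 -0.84]
shift [-0.0017  0.0004 -0.0003] turn [-2.91 -0.   -0.04]
```

```bash
python3 -m crank '[[0,0,0,0,0,0,0],[0,0,0,0,0,0,0],[0,0,0,0,0,0,0],[0,0,0,0,0,0,0],[0,0,0,0,0,0,0]]'; python3 -m crank '[[0,0,0,0,0,0,0],[0,0,0,0,0,0,0],[0,0,0,0,0,0,0],[0,0,0,0,0,0,0]]';python3 - <<'E'
from cell import *
from h import *
plan(observe(),[.6072,.1495,.0625],-21.2)
r=read_camera("wrist");cv2.imwrite("pics/w12.png",r["color"][:,:,::-1])
E
```

```text
time: 13.78
ee_pos: [0.6059, 0.1495, 0.0617]
tcp_rot: [1.512, 0.979, -1.514]
force: [-0.7, 0.2, 0.3]
grip_width: 0.854
time: 14.12
ee_pos: [0.6063, 0.1496, 0.0617]
tcp_rot: [1.513, 0.979, -1.513]
force: [-0.4, -0.6, -0.2]
grip_width: 1.002
t 14.12 pos [0.6063 0.1496 0.0617] x [-1.e-04 -1.e-04 -1.e+00] yaw -24.16 F [-0.4 -0.6 -0.2] M [ 0.02 -0.02 -0.02] w 1.002 q [ 0.04  0.44 -0.4   1.7   0.19  1.05 -0.85]
shift [-0.0008  0.0009 -0.0003] turn [-2.96  0.01  0.  ]
```

View pics/w12.png

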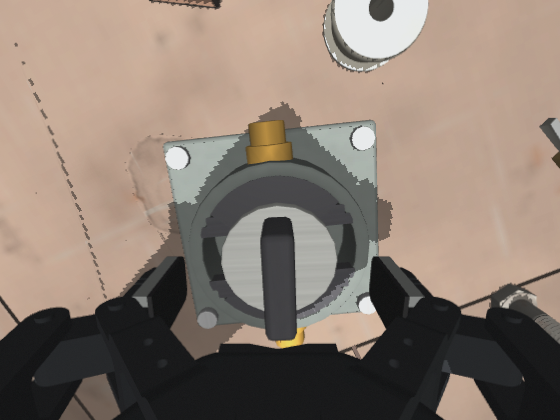

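```bash
python3 -m crank '[[0,-0.01,0,0,0,0,0],[0,-0.03,0,0,0,0,0],[0,-0.06,0,0,0,0,0],[0,-0.1,0,0,0,0,0],[0,-0.13,0,0,0,0,0]]'; python3 -m crank '[[0,0,0,-0.03,0,0,0],[0,0,0,-0.07,0,0,0],[0,0,0,-0.11,0,0,0],[0,0,0,-0.12,0,0,0],[0,0,0,-0.12,0,0,0]]';python3 -m crank '[[0,0,0,0,0,0,0],[0,0,0,0,0,0,0],[0,0,0,0,0,0,0],[0,0,0,0,0,0,0],[0,0,0,0,0,0,0]]'
python3 - <<'E'
from cell import *
from h import *
s=observe();plan(s,s["ee_pos"])
out=[]
for n in("side","top","wrist"):
    r=read_camera(n);out.append(r)
    cv2.imwrite(f"pics/f_{n}.png",r["color"][:,:,::-1])
s=cv2.resize(out[0]["color"][220:320,110:230,::-1],(480,400));t=cv2.resize(out[1]["color"][130:210,155:235,::-1],(320,320))
cv2.imwrite("pics/final.png",np.hstack([s,cv2.copyMakeBorder(t,0,80,0,0,cv2.BORDER_CONSTANT)]))
E
```

```text
time: 14.58
ee_pos: [0.6067, 0.1499, 0.1952]
tcp_rot: [1.514, 0.979, -1.51]
force: [0.6, 0.2, 0.4]
grip_width: 1.002
time: 15.0
ee_pos: [0.6546, 0.2644, 0.1917]
tcp_rot: [1.51, 0.987, -1.508]
force: [-0.5, 0.2, 0.0]
grip_width: 1.005
time: 15.42
ee_pos: [0.6556, 0.2577, 0.1921]
tcp_rot: [1.514, 0.977, -1.514]
force: [0.8, -0.2, -0.2]
grip_width: 0.999
t 15.42 pos [0.6556 0.2577 0.1921] x [ 5.e-04 -7.e-04 -1.e+00] yaw -24.25 F [ 0.8 -0.2 -0.2] M [0.   0.03 0.03] w 0.999 q [-0.11  0.49 -0.43  1.35  0.21  1.34 -0.97]
shift [0. 0. 0.] turn [-0.    0.02 -0.04]
```

View pics/final.png

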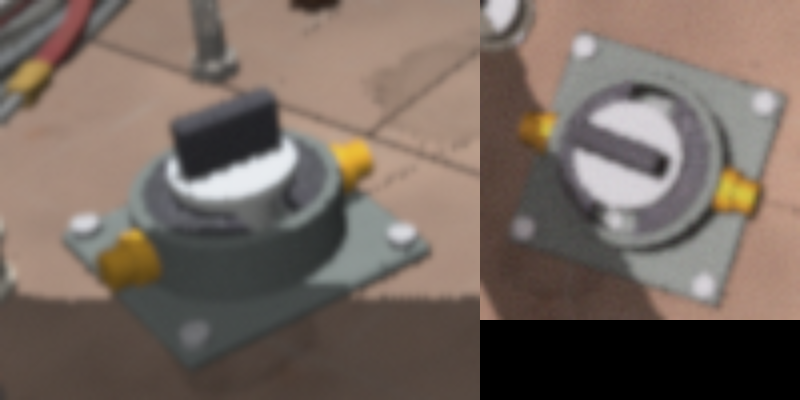

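View pics/f_wrist.png

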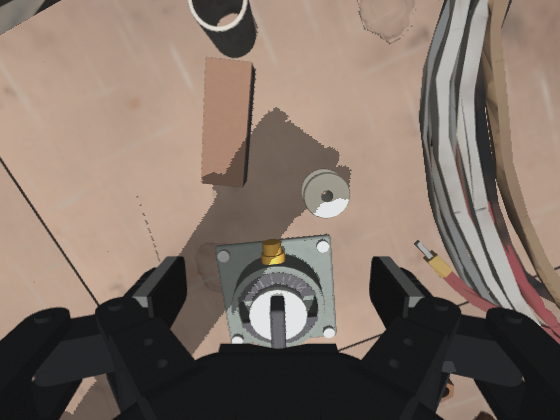

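View pics/f_side.png

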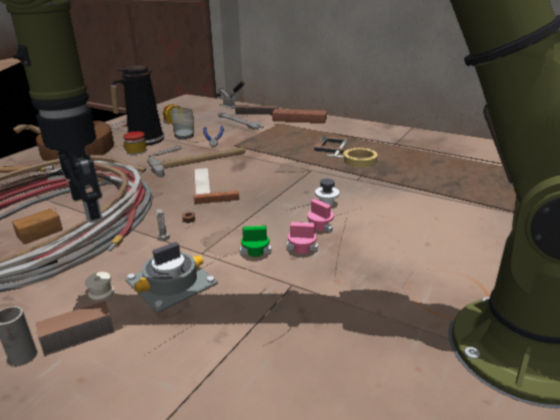

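```bash
python3 - <<'E'
from cell import *
from h import *
r=read_camera("side");c=cv2.resize(r["color"][235:305,120:210,::-1],None,fx=8,fy=8,interpolation=cv2.INTER_CUBIC)
t=np.linspace(0,2*np.pi,90)
def dr(img,P,col):
    p=(pix(r,P)-[120,235]+.5)*8
    cv2.polylines(img,[p.astype(np.int32)],True,col,1)
cx,cy=.607,.1497;a=np.radians(-21.2+90)
img=c.copy()
dr(img,np.c_[cx+.05*np.cos(t),cy+.05*np.sin(t),0*t+.04],(0,255,0))
for dz,col in((0,(0,0,255)),(.006,(255,0,0))):
  dr(img,np.c_[cx+.03*np.cos(t),cy+.03*np.sin(t),0*t+.052+dz],col)
  u=np.array([np.cos(a),np.sin(a)]);v=np.array([-u[1],u[0]])
  B=[np.r_[np.array([cx,cy])+i*.025*u+j*.007*v,.082+dz] for i,j in((1,1),(1,-1),(-1,-1),(-1,1))]
  dr(img,np.array(B),col)
cv2.imwrite("pics/final2.png",img)
E
```

```text
(no output)
```

View pics/final2.png

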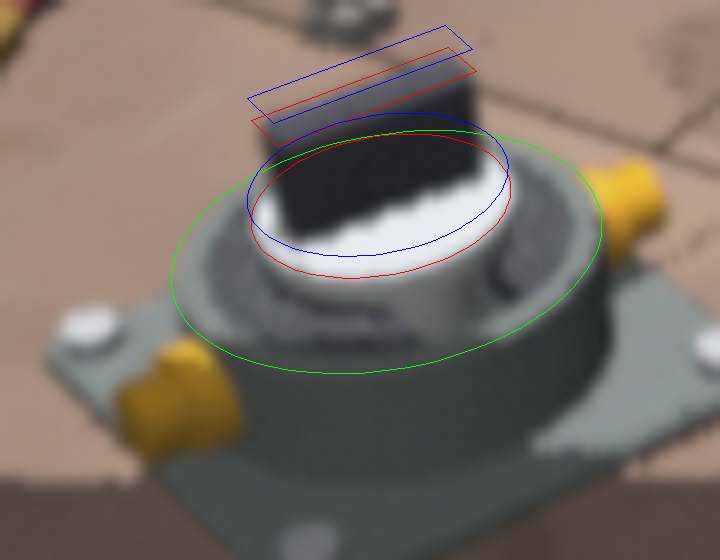

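```bash
python3 - <<'E'
from cell import *
print(finish_job(), observe()["time"])
E
```

```text
the job is handed in; nothing more can be done
the job is handed in; nothing more can be done
```

The lubricator pot is closed with the bare-metal bayonet cap, locked at the stop and released. I handed the job in at about 15.7 s.

- **Steps:** I took the cap by its bar, lowered the lugs into the keyways and pushed down until the collar met the rim. I then turned the cap clockwise until I felt the stop at about 0.8 N m. The gripper had turned about 96° by then, against the 93° given. Before letting go I pulled up with about 12 N, and the cap held.
- **Last checks:** In the side picture the collar and bar lie on the outline I drew for the locked height, with the bar along the pipe stubs. The drawn outline of the rim sat a millimetre or two off the picture, which is within the camera calibration. The plain plug and the green and pink caps stand where they were, and the open gripper is clear of everything.
- **Disagreement:** The networks' positions differed from my own measurements by up to about 8 mm for the cap and about 6 mm for the pot. I used mine, and both the grasp and the fit worked first time.

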